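# Close a plaster press mould and clamp it

### The job

Close the press mould: lower the plaster top half, by its wooden handle, over the two brass pins of the bottom half in the wooden jig until it rests flush all round. Then slide the blue clamp all the way in against the mould, and after that turn its steel arm all the way round over the top half to lock it. Leave the water bottle and the terracotta cup standing where they are.

Things in the scene. Friction and masses are not known exactly. Their poses are not given: they have to be found in the camera images.
- mould_top: Loose top half of the mould: white plaster plate 130 x 160 mm (x, y), 24 mm thick, 0.4 to 0.8 kg. Two through holes, 13.5 mm diameter, mouths chamfered 1.5 mm, at (x, y) = (+45, -55) and (-45, +55) mm. Origin: centre of its underside, z up. Starts flat on the table, right way up. Fits the pins equally when turned by half a turn. Seated flush, its origin is 53 mm above the table.
- handle (a point): On the top half's pale wooden handle block, which is 24 mm wide (plate's x), 60 mm long (y), 24 to 64 mm above the plate's underside, over its centre; this point is 50 mm above the underside. Axes as the top half's.
- jig: Fixed wooden jig board, 200 mm (x), 18 mm thick, from y = -105 to +225 mm, with a low-lipped tray. Origin: on the table under the tray's centre; z up. Stuck in the tray, square to it, is the white plaster bottom half of the mould, 130 x 160 mm, upper face 53 mm above the table.
- tray (a point): Centre of the tray, 53 mm above the table. The bottom half has play: its centre is up to 5 mm off this point in the jig's x and up to 5 mm in y; not measured, so find it by feel or sight. Its two upright brass pins stand at (+45, -55) and (-45, +55) mm from its own centre: 12 mm diameter, 20 mm tall (tops 73 mm above the table), the last 3.5 mm tapering to 8.4 mm.
- clamp (a joint): Slide of the blue clamp carriage along the jig's y axis: 0 = out, 0.06 m = all the way in, at its stop near the mould (moves to the jig's -y). Friction about 3 N; stays where it is left.
- clamp_knob (a point): Middle of the upright black knob on the clamp carriage, 22 mm diameter, from 90 to 128 mm above the table; this point is 112 mm up, on the swing arm's hinge axis. Clamp out: x = 0, y = +165 mm of the jig; in: y = +105 mm.
- swing_arm (a joint): Hinge of the steel swing arm about the knob's upright axis: 0 = arm points to the jig's +x; 1.57 = turned clockwise seen from above, to the jig's -y, over the top half (locked). Friction about 0.12 N m; stays where left. The arm is 60 mm long, 18 mm wide, 79.5 to 89.5 mm above the table: it passes 2.5 mm over a flush top half.
- red_pin (a point): Middle of the upright red grip pin on the swing arm, 14 mm diameter, from 89 to 129 mm above the table, 45 mm from the hinge axis; this point is 112 mm above the table.
- bottle: Clear water bottle with a blue label, 66 mm diameter, 210 mm tall, bystander. Origin: centre of its underside.
- clay_cup: Terracotta cup, 80 mm rim diameter, 85 mm tall, bystander. Origin: centre of its underside.
Things that resemble listed ones, but are neither listed nor needed, are in the scene too. What is shaped like the mould_top but purple is not meant.

How it is judged:
By the outcome, as a careful person would: the job done as asked, in the order asked, and still so for the second after the job is handed in, with the robot touching nothing.
It also fails if it takes over 72 s, if anything falls off the work surface, if the arm or the gripper's body presses on something with over 40 N, if the wrist force passes 120 N, or if a joint passes its speed limit or range.

### The arm

A 6-joint arm with a two-finger parallel gripper is mounted at the origin on the work surface. World frame = base frame: x ahead of the robot, y to its left, z up, the work surface at z = 0. Lengths are in m, angles in rad, forces in N, time in s.
With the tool pointing down it reaches from about 0.325 to 0.85 m from the base axis. Payload 15.5 kg.
Tool frame: the origin (TCP) lies on the mounting face of the last link; the fingertips stand 191 mm ahead of it and the grasp point (between the pads) lies 172 mm ahead of it (ctrl.nose_length is the distance from the TCP to the fingertips, in m); z points along the fingers, y is the line along which they close (so a half turn about z gives the same grasp; the last joint's range is limited). The gripper opens to 91 mm and grips with 3 to 60 N. Pads are 32 mm wide; open, the fingers measure 118 mm over their backs; the gripper's body (76 mm by 178 mm) begins 60 mm behind the grasp point.
Start: joints at [-1.258, 0.494, 1.345, -0, 1.302, -0.096], TCP at [0.248, -0.574, 0.405] pointing down, gripper open.
Joint ranges: [-2.91, 2.91], [-0.82, 2.16], [0.22, 2.67], [-1.22, 4.37], [0.12, 2.79], [-3.08, 3.08]. Speed limits (rad/s): [1.89, 1.89, 2.57, 3.01, 3.01, 3.01].

### API

Orientations are given as a unit quaternion [x, y, z, w].
In Python, from cell import ctrl, eyes gives the robot as it stands.
- The arm moves only by the shell command python3 -m inch 'ROWS' [FORCE]. ROWS is JSON, a list of rows, each a list of 3 entries, a list of its own where there are three numbers: the shift along the tool's x, y, z in cm, then the turn, a rotation vector about the tool's x, y, z in rad, then the opening, from 0 (shut) to 1 (fully open). In form: [[[x, y, z], [wx, wy, wz], claw], ...]. A call has 1 to 20 rows; each row is the pose to reach, as a shift and turn from the pose commanded when the call began, along the tool's axes at that moment; what a row does not reach only later rows make up. A row lasts 1/12 s, in which the tool goes at most 41.7 mm and 7.16 degrees, less where a joint would pass 70% of its speed; a pose out of reach is approached as far as the arm can. A call with a gripper value outside its range is refused whole. The fingers move at their own pace and stop on an object; FORCE is the grip in N (left out, the last holds). Time passes only in rows, so rows that repeat a pose let the fingers close. It gives the time, the measured TCP pose, the force, the opening and the grip force at its end, in the units of the state.
- ctrl.state(): the state, without advancing time (a new reading comes with each control period).
- eyes.camera(name): name is "side" or "top" or "wrist"; returns a dict with "image" (420x560x3 uint8, red, green, blue), "fx", "fy", "cx", "cy" (pixels), "extrinsics" (4x4, takes a point from world to camera coordinates). Camera axes: x right, y down, z forward; pixel columns grow to the right and rows downward; lengths in m; the calibration is good to about 2 mm. A picture is of the moment at which its call begins. There is no depth.
- ctrl.job_done(): hands the job in; it is judged then, once.
The state is a dict: "clock": time; "joints": joint angles; "joint_vel": joint speeds; "effort": joint torques, N m; "tcp_pos": TCP position; "ee_rot": TCP orientation; "wrist_force": force on the tool from outside, world axes, zero at the start; "ft_torque": the same for the moment, N m; "width": finger opening in m; "grasp_force": force on a finger pad.
Only numpy, scipy, OpenCV 4.12 (cv2) and the standard library are available. Lean on these libraries where they do the work, as an engineer would, in place of code of your own. Each camera call takes 0.05 s, during which the arm holds its last target. There are 200 camera calls.

## Working session

There is one attempt and no reset: what is moved stays moved. The work goes in short steps, Python scripts to look and compute and a shell command to move; the robot and the scene stay as the last step left them, time stands still between calls to the robot, and variables do not carry over. Pictures are saved under pics/ and viewed, at most 10 in all, crops included, and the job is handed in when it is done.

```bash
mkdir -p pics; ls; python3 - <<'E'
from cell import ctrl, eyes
import cv2,numpy as np
print(ctrl.state(), ctrl.nose_length)
for n in ["top","side"]:
    c=eyes.camera(n); cv2.imwrite(f"pics/{n}0.png",c["image"][:,:,::-1]); np.savez(f"pics/{n}0.npz",**c)
    print(n,c["fx"],c["fy"],c["cx"],c["cy"],np.round(c["extrinsics"],3).tolist())
E
```

```text
pics
{'clock': 0.0, 'joints': array([-1.25751287e+00,  4.94176562e-01,  1.34611421e+00, -5.62258831e-05,
        1.30249511e+00, -9.55039535e-02]), 'joint_vel': array([ 3.58954488e-04,  6.51732958e-05,  7.65310660e-04, -3.10631041e-04,
       -1.55526893e-03,  1.24011692e-03]), 'effort': array([-2.95123646e-03, -8.78818059e+01, -3.81849754e+01,  7.06200069e-02,
        5.32333343e-02, -8.80813400e-05]), 'tcp_pos': array([ 0.24838371, -0.57336815,  0.40414798]), 'ee_rot': array([ 9.79182536e-01,  2.02980799e-01, -9.17794883e-05, -5.90139490e-04]), 'wrist_force': array([-0.08942866, -0.52107084,  0.5174144 ]), 'ft_torque': array([ 0.03860013, -0.04550451, -0.00187619]), 'grasp_force': 0.0, 'width': 0.09095521195907841} 0.1908
top 413.05892624528616 413.05892624528616 280.91387236830684 202.63045529002062 [[-0.021, -1.0, 0.003, -0.057], [-0.981, 0.02, -0.193, 0.54], [0.193, -0.007, -0.981, 1.174], [0.0, 0.0, 0.0, 1.0]]
side 460.058448314957 460.058448314957 273.0647864480447 217.34319410134782 [[-0.996, -0.093, -0.004, 0.524], [-0.065, 0.729, -0.681, 0.155], [0.066, -0.678, -0.732, 0.973], [0.0, 0.0, 0.0, 1.0]]
```

View pics/top0.png

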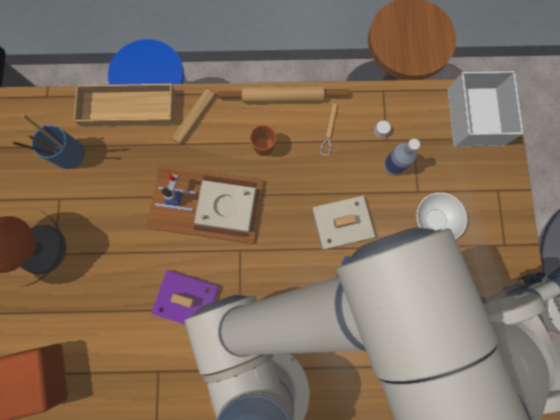

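View pics/side0.png

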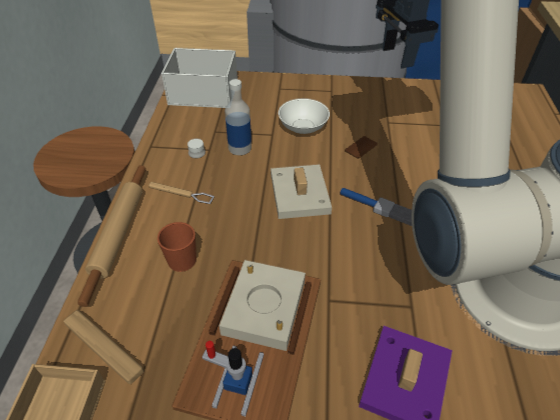

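The top view shows the jig with the bottom half at (225,205), the clamp left of it at (172,190) and the red pin at (172,177).

These could be taken for the top half:
- The white plate with a handle, top (345,221), side (301,190).
- The purple plate, top (183,300), side (408,370). Excluded by colour.
- The bottom half in the jig, (225,205), which has pins and no handle.

I choose the white one at (345,221) and will check it in a close crop while measuring.

```bash
cat > h.py <<'E'
import numpy as np,cv2
def load(n): return dict(np.load(f"pics/{n}.npz"))
def ray(c,uv,z):
    E=c["extrinsics"];R=E[:3,:3];o=-R.T@E[:3,3]
    d=R.T@np.array([(uv[0]-c["cx"])/c["fx"],(uv[1]-c["cy"])/c["fy"],1.]); return o+d*(z-o[2])/d[2]
def line(c,uv): return ray(c,uv,0.),ray(c,uv,.2)
def tri(c1,u1,c2,u2):
    A=[];b=[]
    for c,u in((c1,u1),(c2,u2)):
        P=np.diag([1,1,1.])@np.array([[c["fx"],0,c["cx"]],[0,c["fy"],c["cy"]],[0,0,1]])@c["extrinsics"][:3]
        for k in(0,1): r=u[k]*P[2]-P[k]; A.append(r[:3]);b.append(-r[3])
    return np.linalg.lstsq(np.array(A),np.array(b),rcond=None)[0]
def proj(c,p):
    q=c["extrinsics"]@np.append(p,1); return np.array([c["fx"]*q[0]/q[2]+c["cx"],c["fy"]*q[1]/q[2]+c["cy"]])
def blobs(c,lo,hi,roi,amin=8):
    x0,y0,x1,y1=roi; hsv=cv2.cvtColor(c["image"],cv2.COLOR_RGB2HSV); m=np.zeros(hsv.shape[:2],np.uint8)
    m[y0:y1,x0:x1]=cv2.inRange(hsv,lo,hi)[y0:y1,x0:x1]
    cs,_=cv2.findContours(m,cv2.RETR_EXTERNAL,cv2.CHAIN_APPROX_NONE)
    return sorted([k for k in cs if cv2.contourArea(k)>=amin],key=cv2.contourArea,reverse=True)
def cen(k): M=cv2.moments(k);return np.array([M["m10"],M["m01"]])/M["m00"]
E
python3 - <<'E'
from h import *
t=load("top0");s=load("side0")
a=cv2.resize(t["image"][150:260,140:390],None,fx=3.2,fy=3.2,interpolation=cv2.INTER_CUBIC)
b=cv2.resize(s["image"][160:420,170:330],None,fx=1.0,fy=1.0)
a=a[:, :800]
cv2.imwrite("pics/crop1.png",a[:,:,::-1])
for c,n,z,roi in((t,"T",.024,(300,180,390,260)),(t,"B",.053,(185,160,270,250))):
    for k in blobs(c,(0,0,120),(40,75,255),roi,300)[:1]:
        h=cv2.convexHull(k); r=cv2.minAreaRect(h); print(n,r,cv2.contourArea(h)); 
        q=np.array([ray(c,p,z)[:2] for p in cv2.boxPoints(r)]);
        w=np.array([ray(c,p[0],z)[:2] for p in h]).astype(np.float32)*1000
        print(cv2.minAreaRect(w))
for c,n,roi in((t,"top",(140,160,270,250)),(s,"side",(180,250,330,420)),(s,"sideT",(270,160,335,220)),(t,"topT",(310,190,380,255))):
    for nm,lo,hi in(("tan",(8,90,130),(24,200,255)),("red",(0,150,90),(5,255,255)),("red2",(174,150,90),(180,255,255)),("blue",(100,120,50),(125,255,255))):
        for k in blobs(c,lo,hi,roi,3)[:5]: print(n,nm,np.round(cen(k),1),cv2.contourArea(k))
E
```

```text
T ((343.38238525390625, 222.02944946289062), (44.38401794433594, 55.05558776855469), 75.96376037597656) 2385.0
((480.879150390625, -255.02572631835938), (133.35638427734375, 165.7520294189453), 12.180845260620117)
B ((224.42214965820312, 205.52549743652344), (55.65185546875, 44.587425231933594), 8.426968574523926) 2422.5
((533.4964599609375, 98.90190887451172), (163.42190551757812, 133.79330444335938), 80.48753356933594)
top tan [192.1 208.2] 5606.0
top tan [181.8 184.7] 68.5
top tan [197.3 188.4] 21.0
top red [170.3 176.3] 13.0
top blue [172.5 201.8] 15.5
side tan [301.2 395.5] 633.0
side tan [323.2 337.1] 442.5
side tan [315.1 262.9] 76.5
side tan [279.2 326.4] 10.0
side tan [249.4 269.9] 8.0
side red [210.  348.7] 100.5
side blue [238.  381.9] 391.5
sideT tan [300.5 177.9] 151.5
sideT tan [333.  185.5] 72.0
sideT tan [326.1 174.4] 41.5
sideT tan [312.7 162.1] 33.5
sideT tan [282.5 163.1] 23.5
topT tan [320.7 214.4] 482.5
topT tan [371.4 216.3] 362.0
topT tan [332.  251.9] 173.5
topT tan [344.8 220.1] 126.5
topT tan [338.6 190.8] 97.5
```

View pics/crop1.png

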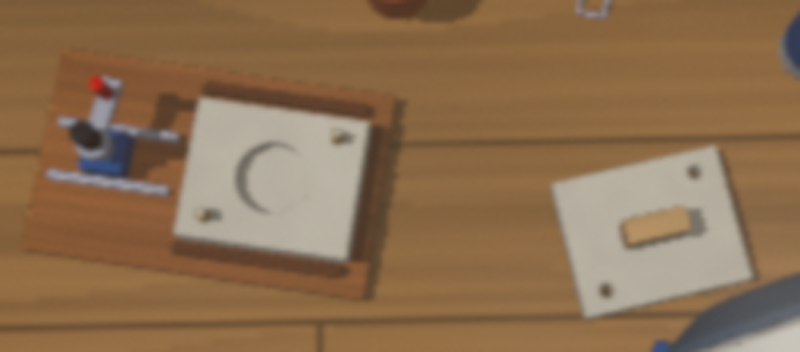

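The crop confirms it: a white plate with a wooden handle at crop (660,226) and holes at (694,172) and (605,290). The bottom half has pins at crop (340,136) and (205,214). Next I'll triangulate and compute the first move.

```bash
cat >> h.py <<'E'
from scipy.spatial.transform import Rotation as Ro
def go(st,xyz,yaw,tcp=True):
    """shift (cm, tool axes) and turn to bring TCP to xyz, tool y axis along world yaw (mod pi), pointing down"""
    R=Ro.from_quat(st["ee_rot"]); y=np.array([np.cos(yaw),np.sin(yaw),0]); best=None
    for s in(1,-1):
        z=np.array([0,0,-1.]);yy=s*y;T=Ro.from_matrix(np.c_[np.cross(yy,z),yy,z]); w=(R.inv()*T).as_rotvec()
        if best is None or np.linalg.norm(w)<np.linalg.norm(best): best=w
    print("shift cm",np.round(R.inv().apply(np.array(xyz)-st["tcp_pos"])*100,2),"turn",np.round(best,3))
E
python3 - <<'E'
from h import *
from cell import ctrl
t=load("top0");s=load("side0")
def show(n,a,b):p=tri(t,a,s,b);print(n,np.round(p*1000,1),"reproj",np.round(proj(t,p)-a,1),np.round(proj(s,p)-b,1))
show("handle",(344.8,220.1),(300.5,177.9))
show("pinA",(246.2,192.5),(249.4,268.)); show("pinB",(204,216.9),(279.2,323.5))
show("red",(170.3,176.3),(210,348.7)); 
print("handle z.064",ray(t,(344.8,220.1),.064), "bottle",ray(s,(239,150),0),"cup",ray(s,(179,265),0))
go(ctrl.state(),(.481,-.255,.404),np.radians(12.2))
E
```

```text
handle [ 481.8 -255.6   52.3] reproj [-0.  0.] [-0. -0.]
pinA [571.2  34.   57. ] reproj [ 0.  -0.3] [0.4 0.1]
pinB [499.6 157.8  59.6] reproj [ 0.  -0.2] [0.3 0.1]
red [608.7 245.8 113.6] reproj [-0.   0.2] [-0.3 -0.1]
handle z.064 [ 0.48019907 -0.25370358  0.064     ] bottle [ 0.66151756 -0.41496971  0.        ] cup [ 0.73675029 -0.00230314  0.        ]
shift cm [ 34.   -19.97   0.04] turn [-1.000e-03 -1.000e-03 -1.375e+00]
```

```bash
python3 -m inch '[[[17,-10,0],[0,0,-0.7],1],[[34,-20,0],[0,0,-1.375],1],[[34,-20,0],[0,0,-1.375],1],[[34,-20,0],[0,0,-1.375],1],[[34,-20,0],[0,0,-1.375],1],[[34,-20,0],[0,0,-1.375],1],[[34,-20,0],[0,0,-1.375],1],[[34,-20,0],[0,0,-1.375],1],[[34,-20,0],[0,0,-1.375],1],[[34,-20,0],[0,0,-1.375],1],[[34,-20,0],[0,0,-1.375],1],[[34,-20,0],[0,0,-1.375],1],[[34,-20,0],[0,0,-1.375],1],[[34,-20,0],[0,0,-1.375],1],[[34,-20,0],[0,0,-1.375],1],[[34,-20,0],[0,0,-1.375],1]]' 30
python3 - <<'E'
from h import *
from cell import ctrl,eyes
c=eyes.camera("wrist");np.savez("pics/w1.npz",**c);cv2.imwrite("pics/w1.png",c["image"][:,:,::-1])
E=c["extrinsics"];print(-E[:3,:3].T@E[:3,3],c["fx"],ctrl.state()["joints"])
E
```

```text
clock: 1.43
tcp_pos: [0.4806, -0.2554, 0.4047]
ee_rot: [0.629, 0.777, 0.0, -0.0]
wrist_force: [0.3, 0.7, -0.1]
width: 0.0911
grasp_force: 0.0
[ 0.46491771 -0.18296914  0.38506684] 291.3397854799413 [-5.98098348e-01  3.80325979e-01  1.54553443e+00  2.80892598e-05
  1.21577622e+00 -8.08415752e-01]
```

View pics/w1.png

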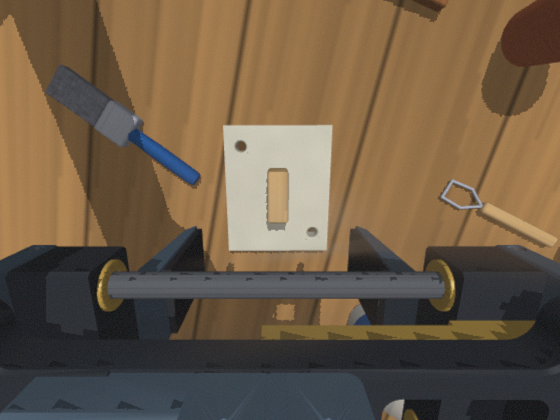

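The wrist view shows the white plate at (277,188), its handle at (278,196) and holes at (240,146) and (312,232), with the gripper roughly square to it. I'll measure it here.

```bash
cat >> h.py <<'E'
def holes(c,roi,z,vmax=110):
    x0,y0,x1,y1=roi;g=cv2.cvtColor(c["image"],cv2.COLOR_RGB2GRAY);m=np.zeros_like(g);m[y0:y1,x0:x1]=(g[y0:y1,x0:x1]<vmax)*255
    cs,_=cv2.findContours(m,cv2.RETR_EXTERNAL,cv2.CHAIN_APPROX_NONE)
    return [(np.round(cen(k),1),np.round(ray(c,cen(k),z)*1000,1),cv2.contourArea(k)) for k in cs if cv2.contourArea(k)>4]
E
python3 - <<'E'
from h import *
from cell import ctrl
c=load("w1")
k=blobs(c,(0,0,130),(40,75,255),(215,115,345,255),3000)[0];h=cv2.convexHull(k)
w=np.array([ray(c,p[0],.024)[:2] for p in h]).astype(np.float32)*1000;print("plate",cv2.minAreaRect(w))
k=blobs(c,(8,70,120),(24,220,255),(255,160,300,235),200)[0];print("handle px",cv2.boundingRect(k))
w=np.array([ray(c,p[0],.064)[:2] for p in k]).astype(np.float32)*1000;print("handle",cv2.minAreaRect(w))
print(holes(c,(230,135,255,157),.024,130),holes(c,(300,222,322,240),.024,130))
go(ctrl.state(),(.4803,-.2545,.222),np.radians(12.2))
E
```

```text
plate ((481.9856262207031, -253.8466796875), (131.21409606933594, 160.01275634765625), 11.978660583496094)
handle px (267, 168, 21, 55)
handle ((480.94879150390625, -251.22735595703125), (22.230100631713867, 62.33002471923828), 12.553956031799316)
[(array([240.3, 145.7]), array([ 426.4, -208.4,   24. ]), 77.5)] [(array([312.4, 229.9]), array([ 537.7, -294.9,   24. ]), 31.0)]
shift cm [ 9.000e-02 -1.000e-02  1.827e+01] turn [-0.    -0.    -0.003]
```

```bash
python3 -m inch '[[[0.1,0.1,4],[0,0,0],1],[[0.1,0.1,8],[0,0,0],1],[[0.1,0.1,11],[0,0,0],1],[[0.1,0.1,14],[0,0,0],1],[[0.1,0.1,16],[0,0,0],1],[[0.1,0.1,17.5],[0,0,0],1],[[0.1,0.1,18.2],[0,0,0],1],[[0.1,0.1,18.2],[0,0,0],1],[[0.1,0.1,18.2],[0,0,0],0],[[0.1,0.1,18.2],[0,0,0],0],[[0.1,0.1,18.2],[0,0,0],0],[[0.1,0.1,18.2],[0,0,0],0],[[0.1,0.1,18.2],[0,0,0],0],[[0.1,0.1,18.2],[0,0,0],0],[[0.1,0.1,18.2],[0,0,0],0],[[0.1,0.1,18.2],[0,0,0],0],[[0.1,0.1,18.2],[0,0,0],0],[[0.1,0.1,18.2],[0,0,0],0]]' 45
```

```text
clock: 2.98
tcp_pos: [0.4817, -0.2536, 0.2227]
ee_rot: [0.628, 0.778, -0.0, -0.0]
wrist_force: [0.6, 0.2, 0.8]
width: 0.0273
grasp_force: 0.0
```

```bash
python3 -m inch '[[[0,0,0],[0,0,0],0],[[0,0,0],[0,0,0],0],[[0,0,0],[0,0,0],0],[[0,0,0],[0,0,0],0],[[0,0,0],[0,0,0],0]]' 45
python3 -m inch '[[[0,0,-1],[0,0,0],0],[[0,0,-3],[0,0,0],0],[[0,0,-6],[0,0,0],0],[[0,0,-9],[0,0,0],0],[[0,0,-12],[0,0,0],0],[[0,0,-15],[0,0,0],0],[[0,0,-17],[0,0,0],0],[[0,0,-18],[0,0,0],0],[[0,0,-18],[0,0,0],0],[[0,0,-18],[0,0,0],0]]'
python3 - <<'E'
from h import *
from cell import ctrl,eyes
c=eyes.camera("wrist");np.savez("pics/w2.npz",**c);cv2.imwrite("pics/w2.png",c["image"][:,:,::-1])
# centre of seated plate over pin centre, yaw -9.3deg
st=ctrl.state();print(st["joints"]);go(st,(.5354,.0959,.403),np.radians(-9.3))
E
```

```text
clock: 3.4
tcp_pos: [0.4817, -0.2536, 0.2227]
ee_rot: [0.628, 0.778, 0.0, 0.0]
wrist_force: [1.8, 0.4, -1.2]
width: 0.0239
grasp_force: 45.0
clock: 4.23
tcp_pos: [0.4814, -0.2535, 0.4022]
ee_rot: [0.628, 0.778, -0.0, -0.0]
wrist_force: [-0.2, 0.3, -5.8]
width: 0.0239
grasp_force: 45.0
[-5.94471058e-01  3.83762466e-01  1.54987033e+00 -3.99820136e-05
  1.21001797e+00 -8.07364390e-01]
shift cm [33.   12.67 -0.12] turn [-0.002 -0.001  0.375]
```

View pics/w2.png

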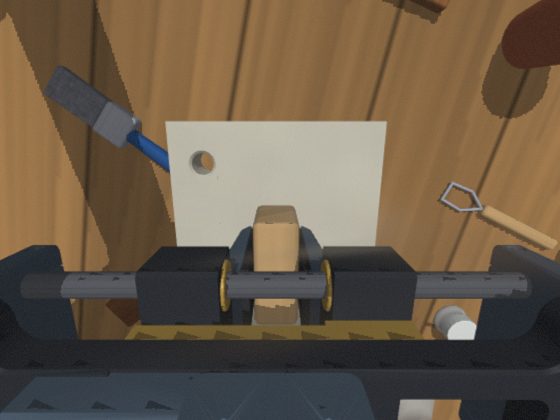

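The plate is held at 5.8 N (about 0.6 kg), square in the grip, with the near hole visible at (203,161). Next I'll hover short of the jig so the wrist camera can see the pins past the plate edge.

```bash
python3 - <<'E'
from h import *
from cell import ctrl
go(ctrl.state(),(.508,-.072,.402),np.radians(-9.3))
E
python3 -m inch '[[[2,0.5,0],[0,0,0.05],0],[[5,2,0],[0,0,0.13],0],[[9,3.5,0],[0,0,0.23],0],[[13,5,0],[0,0,0.32],0],[[16,6,0],[0,0,0.375],0],[[17.5,6.5,0],[0,0,0.375],0],[[18.2,6.4,0],[0,0,0.375],0],[[18.2,6.4,0],[0,0,0.375],0],[[18.2,6.4,0],[0,0,0.375],0],[[18.2,6.4,0],[0,0,0.375],0],[[18.2,6.4,0],[0,0,0.375],0]]'
python3 - <<'E'
from h import *
from cell import ctrl,eyes
c=eyes.camera("wrist");np.savez("pics/w3.npz",**c);cv2.imwrite("pics/w3.png",c["image"][:,:,::-1])
t=eyes.camera("top");np.savez("pics/t3.npz",**t)
E
```

```text
shift cm [17.17  6.45 -0.04] turn [-0.002 -0.001  0.375]
clock: 5.2
tcp_pos: [0.5057, -0.0633, 0.4024]
ee_rot: [0.762, 0.647, -0.0, -0.0]
wrist_force: [-0.8, -0.9, -4.9]
width: 0.024
grasp_force: 45.0
```

View pics/w3.png

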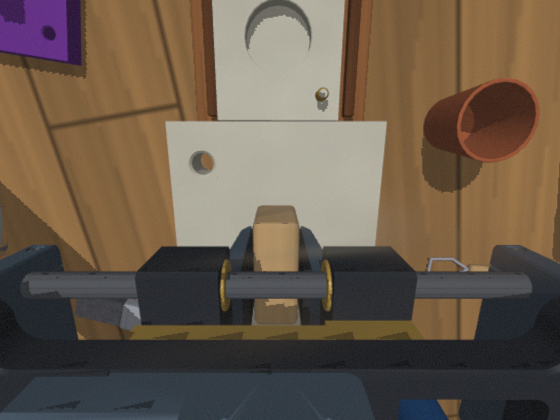

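The wrist view shows pin A at (322,94) beyond the plate's edge, with the bottom half looking square to the gripper. Pin B is out of frame, so I'll back off 9 cm to see both.

```bash
python3 -m inch '[[[-3,0,0],[0,0,0],0],[[-6,0,0],[0,0,0],0],[[-8,0,0],[0,0,0],0],[[-9,0,0],[0,0,0],0],[[-9,0,0],[0,0,0],0],[[-9,0,0],[0,0,0],0]]'
python3 - <<'E'
from h import *
from cell import ctrl,eyes
c=eyes.camera("wrist");np.savez("pics/w4.npz",**c);np.savez("pics/s4.npz",**ctrl.state())
crop=c["image"][0:180,150:420];cv2.imwrite("pics/w4.png",cv2.resize(crop,None,fx=2.9,fy=2.9,interpolation=cv2.INTER_CUBIC)[:,:,::-1])
st=ctrl.state();print(st["tcp_pos"],st["ee_rot"])
for n in("w3","w4"):
    c=load(n)
    for k in blobs(c,(8,70,30),(35,255,255),(218,0,350,114),5): 
        b=cv2.boundingRect(k); print(n,b,cen(k),cv2.contourArea(k),np.round(ray(c,cen(k),.068)*1000,1))
E
```

```text
clock: 5.8
tcp_pos: [0.4912, -0.1513, 0.4027]
ee_rot: [0.763, 0.647, 0.0, -0.0]
wrist_force: [-0.5, 1.3, -4.7]
width: 0.0238
grasp_force: 45.0
[ 0.49123282 -0.15073559  0.40267276] [ 7.62195392e-01  6.47346990e-01  1.21144056e-04 -2.11853708e-04]
w3 (339, 0, 11, 114) [345.16605014  64.84217016] 811.0 [595.2  60.8  68. ]
w3 (316, 87, 13, 14) [319.24814815  95.31481481] 45.0 [566.5  37.   68. ]
w4 (218, 0, 132, 114) [284.97886147  74.21322276] 10068.5 [520.9 -25.7  68. ]
w4 (319, 0, 10, 5) [323.53939394   1.7030303 ] 27.5 [566.3  30.2  68. ]
```

View pics/w4.png

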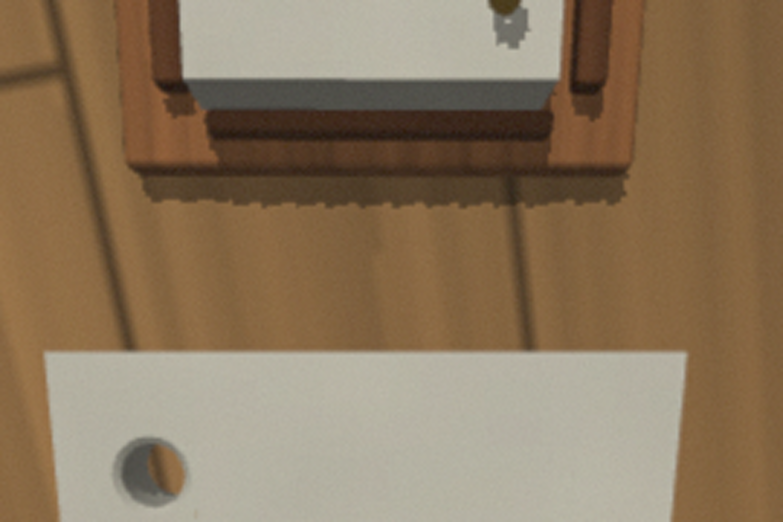

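The crop shows the bottom half's near edge from px (212,27) to (344,27), pin A only half in view, and the held plate's near edge from (165.5,121) to (387,121). The corners alone give both centres, so I'll compute those and cross-check with w3's pin.

```bash
python3 - <<'E'
from h import *
c4=load("w4");c3=load("w3");c2=load("w2")
def edges(c,roi,lo=(0,0,120),hi=(40,75,255)):
    return cv2.convexHull(blobs(c,lo,hi,roi,200)[0])[:,0]
E=c4["extrinsics"];print("cam axes z",np.round(E[2,:3],3),"pos",np.round(-E[:3,:3].T@E[:3,3],4))
ax=np.radians(-9.3);Rj=np.array([[np.cos(ax),-np.sin(ax)],[np.sin(ax),np.cos(ax)]])
# bottom half from w4: near edge line + sides
h=edges(c4,(195,0,360,60));P=np.array([ray(c4,p,.053)[:2] for p in h])*1000
print("px",h.min(0),h.max(0))
near=h[h[:,1]>=h[:,1].max()-1];a=near[near[:,0].argmin()];b=near[near[:,0].argmax()]
for nm,c,l,r,z in(("bottom w4",c4,a,b,.053),("bottom byeye",c4,(212.1,27.2),(343.8,27.2),.053),("plate held",c4,(165.5,121),(386.9,121),.4025-.222+.024+.0)):
    A=ray(c,l,z)*1000;B=ray(c,r,z)*1000;d=(B-A)[:2];yaw=np.arctan2(d[1],d[0]);L=np.hypot(*d)
    n=np.array([-np.sin(yaw),np.cos(yaw)]);s=80 if 'bottom' in nm else -80
    print(nm,l,r,"len",round(L,1),"yaw",round(np.degrees(yaw),2),"centre",np.round((A+B)[:2]/2+n*s,1))
# pin A w3
for uv in((322,94),(321,95)):print("pinA w3",np.round(ray(c3,uv,.072)*1000,1))
# hole held (w4): expect plate centre + R(-45,55)
uv=(150+150/2.9,471/2.9);p=ray(c4,uv,.4025-.222+.024)[:2]*1000
print("hole",p,"-> centre",p-Rj@np.array([-45,55]))
s=np.load("pics/s4.npz");print("tcp",s["tcp_pos"]);R=Ro.from_quat(s["ee_rot"]).as_matrix();print("tooly yaw",np.degrees(np.arctan2(R[1,1],R[0,1])))
E
```

```text
cam axes z [-0.043 -0.258 -0.965] pos [ 0.5029 -0.0782  0.3831]
px [211   0] [344  27]
bottom w4 [213  26] [342  27] len 129.3 yaw -9.81 centre [534.8 100.3]
bottom byeye (212.1, 27.2) (343.8, 27.2) len 132.1 yaw -9.42 centre [534.6  99.7]
plate held (165.5, 121) (386.9, 121) len 129.8 yaw -9.42 centre [ 491.  -151.4]
pinA w3 [568.7  37.5  72. ]
pinA w3 [567.6  36.7  72. ]
hole [455.49178557 -88.88074764] -> centre [ 491.01208265 -150.42998399]
tcp [ 0.49123282 -0.15073559  0.40267276]
tooly yaw -9.316247667732362
```

```bash
python3 - <<'E'
from h import *
from cell import ctrl
go(ctrl.state(),(.5343,.0985,.312),np.radians(-9.4))
E
```

```text
shift cm [25.29  0.22  9.08] turn [-0.    -0.     0.001]
```

```bash
python3 -m inch '[[[2,0,0],[0,0,0],0],[[5,0,0],[0,0,0],0],[[8,0.1,0],[0,0,0],0],[[11,0.1,0],[0,0,0],0],[[14,0.1,0],[0,0,0],0],[[17,0.2,0],[0,0,0],0],[[20,0.2,0],[0,0,0],0],[[23,0.2,0],[0,0,0],0],[[24.7,0.2,0],[0,0,0],0],[[25.3,0.2,0],[0,0,0],0],[[25.3,0.2,2],[0,0,0],0],[[25.3,0.2,4],[0,0,0],0],[[25.3,0.2,6],[0,0,0],0],[[25.3,0.2,8],[0,0,0],0],[[25.3,0.2,9],[0,0,0],0],[[25.3,0.2,9],[0,0,0],0],[[25.3,0.2,9],[0,0,0],0],[[25.3,0.2,9],[0,0,0],0]]'
python3 - <<'E'
from h import *
from cell import ctrl,eyes
c=eyes.camera("wrist");np.savez("pics/w5.npz",**c)
s=eyes.camera("side");np.savez("pics/s5.npz",**s)
st=ctrl.state();print(st["tcp_pos"],st["wrist_force"],st["ft_torque"])
a=cv2.resize(c["image"][110:220,140:280],(560,440),interpolation=cv2.INTER_CUBIC)
b=cv2.resize(s["image"][230:400,190:330],(240,291)); im=np.zeros((440,800,3),np.uint8);im[:,:560]=a;im[:291,560:]=b
cv2.imwrite("pics/w5.png",im[:,:,::-1])
E
```

```text
clock: 7.35
tcp_pos: [0.5344, 0.0984, 0.3138]
ee_rot: [0.762, 0.648, 0.001, 0.0]
wrist_force: [-0.5, -0.3, -4.5]
width: 0.0241
grasp_force: 45.0
[0.53436999 0.09835238 0.31386822] [-0.5928428  -0.31544934 -3.91571656] [-0.00804974 -0.09289921  0.01843687]
```

View pics/w5.png

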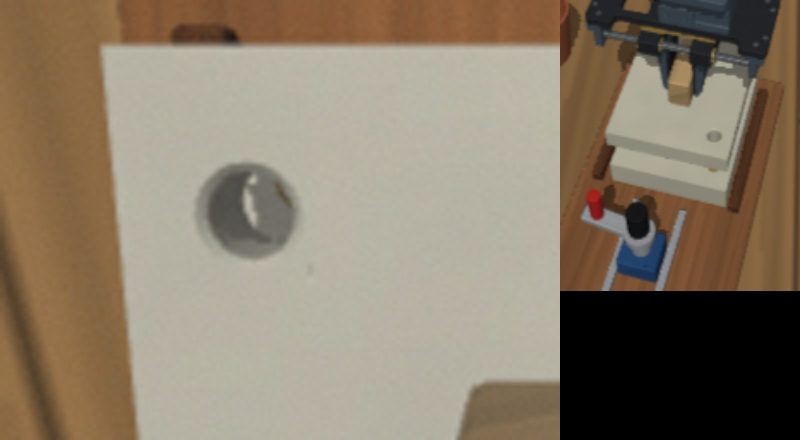

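The crop shows the near hole centred at px (202,162). Through it a sliver of brass pin shows at px (211,158), and the side view shows the plate hovering over the bottom half. I'll check where that sliver lies.

```bash
python3 - <<'E'
from h import *
c=load("w5");r=np.radians(-9.4);Rj=np.array([[np.cos(r),-np.sin(r)],[np.sin(r),np.cos(r)]])
C=np.array([534.4,98.4]);B=C+Rj@[-45,55];print("hole B expected",B)
p=ray(c,(202,162.5),.3138-.198)[:2]*1000;print("hole seen",p,"in plate",Rj.T@(p-C))
for uv in((211,158),(213,160),(209,155)):
    for z in(.073,.06): print(uv,z,"rel hole, jig axes",np.round(Rj.T@(ray(c,uv,z)[:2]*1000-B),1))
print("px of pin top edge if aligned:",[np.round(proj(c,np.append(B+Rj@np.array(o),73)/1000),1) for o in((0,0),(-4.2,0),(0,4.2),(0,-4.2))])
print("dark rims; px of lower mouth", [np.round(proj(c,np.append(B+Rj@np.array(o),91.8)/1000),1) for o in((0,0),(6.75,0),(0,6.75),(0,-6.75))])
hsv=cv2.cvtColor(c["image"],cv2.COLOR_RGB2HSV);print(hsv[152:172,203:216,1])
E
```

```text
hole B expected [498.98718065 160.01113719]
hole seen [499.15449692 160.68479116] in plate [-44.94495561  55.69193535]
(211, 158) 0.073 rel hole, jig axes [-3.7 -0.4]
(211, 158) 0.06 rel hole, jig axes [-6.5 -1.5]
(213, 160) 0.073 rel hole, jig axes [-2.2 -1.8]
(213, 160) 0.06 rel hole, jig axes [-5.  -3.1]
(209, 155) 0.073 rel hole, jig axes [-5.   1.9]
(209, 155) 0.06 rel hole, jig axes [-7.9  0.8]
px of pin top edge if aligned: [array([215.8, 157.5]), array([210.2, 157.5]), array([215.6, 151.8]), array([216.1, 163.2])]
dark rims; px of lower mouth [array([210.5, 159.9]), array([220.3, 159.9]), array([209.9, 149.9]), array([211. , 169.7])]
[[22 26 21 22 26 26 26 26 22 25 27 27 25]
 [25 24 28 26 23 25 26 27 28 25 28 24 26]
 [23 23 28 24 22 25 26 27 23 24 25 24 25]
 [25 22 22 27 23 37 52 24 27 25 24 25 23]
 [26 22 27 22 27 28 71 35 23 23 26 22 24]
 [25 25 25 25 27 25 59 66 36 24 27 24 28]
 [26 29 25 31 25 30 53 92 39 24 23 27 25]
 [27 25 28 25 23 25 25 62 78 40 25 26 24]
 [27 27 25 25 25 23 25 25 58 62 30 29 24]
 [26 25 25 27 23 23 25 25 28 50 35 27 25]
 [28 26 25 22 25 27 28 25 23 20 33 27 24]
 [27 23 27 25 25 25 25 29 23 23 26 25 23]
 [27 27 25 25 25 25 23 25 23 23 22 28 23]
 [26 29 27 24 27 25 30 27 27 21 24 24 27]
 [27 21 27 25 23 25 23 24 23 25 26 24 27]
 [26 24 29 26 27 24 27 27 25 24 24 26 26]
 [23 25 23 25 23 22 27 25 24 27 26 24 27]
 [24 25 23 24 23 27 23 26 24 27 27 25 27]
 [29 25 23 18 26 26 26 21 27 24 25 27 24]
 [26 27 21 27 23 22 26 25 25 28 26 24 22]]
```

The pin sits about 1–2 mm toward jig −x of the hole, which agrees with the w3 pin estimate. I'll shift −1.3 mm and descend slowly onto the tapers.

```bash
python3 -m inch '[[[0,-0.13,0.4],[0,0,0],0],[[0,-0.13,0.8],[0,0,0],0],[[0,-0.13,1.2],[0,0,0],0],[[0,-0.13,1.5],[0,0,0],0],[[0,-0.13,1.7],[0,0,0],0],[[0,-0.13,1.85],[0,0,0],0],[[0,-0.13,2],[0,0,0],0],[[0,-0.13,2],[0,0,0],0],[[0,-0.13,2],[0,0,0],0]]'
python3 -c "
from cell import ctrl
s=ctrl.state();print(s['tcp_pos'],s['wrist_force'],s['ft_torque'])"
```

```text
clock: 8.2
tcp_pos: [0.5332, 0.0987, 0.2929]
ee_rot: [0.762, 0.647, 0.001, 0.0]
wrist_force: [4.1, 4.6, -4.8]
width: 0.0236
grasp_force: 45.0
[0.53323272 0.098727   0.29289664] [ 4.10300012  4.56344918 -4.77785696] [ 0.86482865 -0.8797469  -0.25028903]
```

Both holes have the tapers, and the pins push the plate to +x and +y. I'll ease that way.

```bash
python3 -m inch '[[[0.05,0.04,0],[0,0,0],0],[[0.1,0.07,0],[0,0,0],0],[[0.1,0.07,0],[0,0,0],0],[[0.1,0.07,0],[0,0,0],0]]'
python3 -c "
from cell import ctrl
s=ctrl.state();print(s['tcp_pos'],s['wrist_force'],s['ft_torque'])"
```

```text
clock: 8.53
tcp_pos: [0.5336, 0.0994, 0.2927]
ee_rot: [0.762, 0.648, -0.0, 0.0]
wrist_force: [2.3, 0.3, -3.7]
width: 0.0239
grasp_force: 45.0
[0.53361858 0.09937974 0.2927265 ] [ 2.32278106  0.32138143 -3.74793262] [ 0.19889645 -0.44617787 -0.09241744]
```

```bash
python3 -m inch '[[[0.01,0.05,0.1],[0,0,0],0],[[0.01,0.05,0.2],[0,0,0],0],[[0.01,0.05,0.3],[0,0,0],0],[[0.01,0.05,0.4],[0,0,0],0],[[0.01,0.05,0.4],[0,0,0],0],[[0.01,0.05,0.4],[0,0,0],0]]'
python3 -c "
from cell import ctrl
s=ctrl.state();print(s['tcp_pos'],s['wrist_force'],s['ft_torque'])"
```

```text
clock: 9.03
tcp_pos: [0.5342, 0.0995, 0.2886]
ee_rot: [0.762, 0.648, 0.0, -0.0]
wrist_force: [2.7, 3.4, -6.6]
width: 0.0238
grasp_force: 45.0
[0.53419823 0.09947206 0.28861503] [ 2.71109121  3.36525812 -6.57505889] [ 0.64901885 -0.82961808 -0.28253698]
```

```bash
python3 -m inch '[[[0.05,0.03,0],[0,0,0.005],0],[[0.05,0.03,0],[0,0,0.005],0],[[0.05,0.03,0],[0,0,0.005],0]]'
python3 -c "
from cell import ctrl
s=ctrl.state();print(s['tcp_pos'],s['wrist_force'],s['ft_torque'])"
python3 -m inch '[[[0,0,0.15],[0,0,0],0],[[0,0,0.3],[0,0,0],0],[[0,0,0.45],[0,0,0],0],[[0,0,0.6],[0,0,0],0],[[0,0,0.6],[0,0,0],0],[[0,0,0.6],[0,0,0],0]]'
python3 -c "
from cell import ctrl
s=ctrl.state();print(s['tcp_pos'],s['wrist_force'],s['ft_torque'])"
```

```text
clock: 9.28
tcp_pos: [0.5343, 0.0998, 0.2886]
ee_rot: [0.764, 0.646, -0.0, -0.0]
wrist_force: [-0.1, -0.8, -5.2]
width: 0.0237
grasp_force: 45.0
[0.53425845 0.09978074 0.28859129] [-0.08221686 -0.75934999 -5.21038544] [ 0.05921772 -0.16573563 -0.02125186]
clock: 9.78
tcp_pos: [0.5344, 0.0998, 0.2826]
ee_rot: [0.764, 0.646, -0.0, -0.0]
wrist_force: [0.1, -0.1, -3.9]
width: 0.0237
grasp_force: 45.0
[0.53443849 0.09984258 0.28256606] [ 0.08384215 -0.11413187 -3.89516671] [-0.0570118  -0.07404998  0.00406113]
```

The plate is now free on both pins. I'll lower it to the seat at underside 53 mm.

```bash
python3 -m inch '[[[0,0,0.15],[0,0,0],0],[[0,0,0.3],[0,0,0],0],[[0,0,0.45],[0,0,0],0],[[0,0,0.58],[0,0,0],0],[[0,0,0.66],[0,0,0],0],[[0,0,0.70],[0,0,0],0],[[0,0,0.73],[0,0,0],0],[[0,0,0.73],[0,0,0],0],[[0,0,0.73],[0,0,0],0]]'
python3 -c "
from cell import ctrl
s=ctrl.state();print(s['tcp_pos'],s['wrist_force'],s['ft_torque'])"
```

```text
clock: 10.53
tcp_pos: [0.5344, 0.0999, 0.2757]
ee_rot: [0.764, 0.646, 0.0, 0.0]
wrist_force: [-4.9, 0.1, 5.3]
width: 0.0241
grasp_force: 45.0
[0.53439723 0.09985195 0.27570112] [-4.88640423  0.05403227  5.30074519] [-0.05439946  0.53727417  0.03685804]
```

```bash
python3 -m inch '[[[0,0,0],[0,0,0],0.6],[[0,0,0],[0,0,0],0.6],[[0,0,0],[0,0,0],0.6],[[0,0,0],[0,0,0],0.6],[[0,0,0],[0,0,0],0.6],[[0,0,0],[0,0,0],0.6],[[0,0,0],[0,0,0],0.6],[[0,0,-1],[0,0,0],0.6],[[0,0,-3],[0,0,0],0.6],[[0,0,-6],[0,0,0],0.6],[[0,0,-9],[0,0,0],0.6],[[0,0,-11],[0,0,0],0.6],[[0,0,-12],[0,0,0],0.6],[[0,0,-12],[0,0,0],0.6],[[0,0,-12],[0,0,0],0.6]]'
python3 - <<'E'
from h import *
from cell import ctrl,eyes
w=eyes.camera("wrist");s=eyes.camera("side");t=eyes.camera("top")
for n,c in(("w6",w),("s6",s),("t6",t)):np.savez(f"pics/{n}.npz",**c)
a=cv2.resize(s["image"][220:410,170:340],(510,570),interpolation=cv2.INTER_CUBIC);b=cv2.resize(w["image"],(280,210))
im=np.zeros((570,790,3),np.uint8);im[:,:510]=a;im[:210,510:]=b;cv2.imwrite("pics/s6.png",im[:,:,::-1])
for nm,lo,hi in(("red",(0,150,60),(6,255,255)),("blue",(100,120,40),(125,255,255)),("black",(0,0,0),(180,120,45))):
    for n,c,roi in(("s",s,(180,320,280,410)),("t",t,(140,160,200,230)),("w",w,(180,0,560,140))):
        for k in blobs(c,lo,hi,roi,8)[:2]: print(nm,n,np.round(cen(k),1),cv2.boundingRect(k))
R=Ro.from_euler("z",-9.6,degrees=True)
for nm,o in(("knob",(0,165,112)),("red",(45,165,112))): print(nm,"predicted from bottom centre",np.round(np.array([534.4,99.8,0])+R.apply(o),1))
E
```

```text
clock: 11.78
tcp_pos: [0.5343, 0.0999, 0.3953]
ee_rot: [0.764, 0.646, 0.0, 0.0]
wrist_force: [0.2, -0.0, -1.1]
width: 0.0548
grasp_force: 0.0
red s [210.1 348.5] (205, 341, 10, 17)
red w [336.9  24.4] (325, 9, 25, 34)
blue s [238.  381.8] (223, 366, 29, 28)
blue t [172.6 201.7] (166, 200, 12, 4)
blue w [278.   56.6] (259, 20, 41, 50)
black s [234.8 358.1] (228, 348, 14, 21)
black w [280.2  29.9] (267, 11, 28, 30)
knob predicted from bottom centre [561.9 262.5 112. ]
red predicted from bottom centre [606.3 255.  112. ]
```

View pics/s6.png

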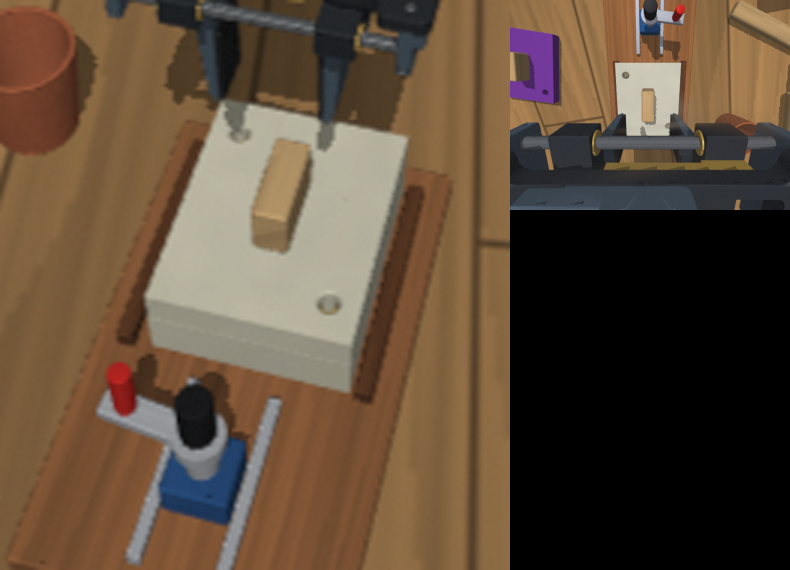

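The side crop shows the plate flush with no gap, and both pins visible in their holes at crop (329,303) and (240,132). The clamp is still out, with the knob at crop (195,415) and the red pin at (120,390). Next I'll locate the knob and plan the slide.

```bash
python3 - <<'E'
from h import *
from cell import ctrl
w=load("w6");s=load("s6");st=ctrl.state()
for n,a,b in(("knob",(280.2,29.9),(234.8,358.1)),("red",(336.9,24.4),(210.1,348.5))):
    p=tri(w,a,s,b);print(n,np.round(p*1000,1),np.round(proj(w,p)-a,1),np.round(proj(s,p)-b,1), "wrist ray@112",np.round(ray(w,a,.112)*1000,1),"side",np.round(ray(s,b,.112)*1000,1))
R=Ro.from_quat(st["ee_rot"]).as_matrix();print(np.degrees(np.arctan2(R[1,1],R[0,1])),st["joints"])
# yaw of jig from seated plate in wrist view
k=blobs(w,(0,0,130),(40,75,255),(200,110,360,260),1000)[0];print(cv2.boundingRect(k))
go(st,(.5615,.2605,.395),np.radians(-9.6)); go(st,(.5615,.2605,.284),np.radians(-9.6))
E
```

```text
knob [565.6 252.8 101.4] [ 2.3 -0.5] [0.5 0. ] wrist ray@112 [563.  249.7 112. ] side [564.9 257.9 112. ]
red [608.1 245.5 113.5] [ 0.1 -0. ] [0. 0.] wrist ray@112 [608.3 245.9 112. ] side [608.4 244.8 112. ]
-9.567822940627602 [7.48734566e-02 3.91181038e-01 1.56066808e+00 1.32432114e-05
 1.19211924e+00 2.41857915e-01]
(210, 125, 132, 135)
shift cm [16.3   0.02 -0.1 ] turn [-0.002  0.001  0.001]
shift cm [16.3   0.05 11.  ] turn [-0.002  0.001  0.001]
```

```bash
python3 -m inch '[[[3,0,0],[0,0,0],0.4],[[6,0.1,0],[0,0,0],0.4],[[9,0.2,0],[0,0,0],0.4],[[12,0.3,0],[0,0,0],0.4],[[14.5,0.3,0],[0,0,0],0.4],[[15.8,0.3,0],[0,0,0],0.4],[[15.8,0.3,3],[0,0,0],0.4],[[15.8,0.3,5],[0,0,0],0.4],[[15.8,0.3,7],[0,0,0],0.4],[[15.8,0.3,8],[0,0,0],0.4],[[15.8,0.3,9],[0,0,0],0.4],[[15.8,0.3,10],[0,0,0],0.4],[[15.8,0.3,11],[0,0,0],0.4],[[15.8,0.3,11],[0,0,0],0.4],[[15.8,0.3,11],[0,0,0],0.4]]' 20
python3 - <<'E'
from h import *
from cell import ctrl,eyes
st=ctrl.state();print(st["wrist_force"],st["ft_torque"])
s=eyes.camera("side");np.savez("pics/s7.npz",**s)
for nm,lo,hi in(("red",(0,150,60),(6,255,255)),("blue",(100,120,40),(125,255,255))):
    for k in blobs(s,lo,hi,(180,320,280,410),8)[:2]: print(nm,np.round(cen(k),1))
E
```

```text
clock: 13.18
tcp_pos: [0.5638, 0.2551, 0.2853]
ee_rot: [0.764, 0.646, -0.0, -0.0]
wrist_force: [0.6, -1.2, 0.3]
width: 0.0364
grasp_force: 0.0
[ 0.60878817 -1.20269679  0.31498091] [-0.01883916 -0.03501049  0.00969177]
blue [237.1 383.1]
```

```bash
python3 -m inch '[[[0,0,0],[0,0,0],0],[[0,0,0],[0,0,0],0],[[0,0,0],[0,0,0],0],[[0,0,0],[0,0,0],0],[[0,0,0],[0,0,0],0],[[0,0,0],[0,0,0],0]]' 20
python3 -m inch '[[[-0.3,0,0],[0,0,0],0],[[-0.8,0,0],[0,0,0],0],[[-1.3,0,0],[0,0,0],0],[[-1.8,0,0],[0,0,0],0],[[-2.3,0,0],[0,0,0],0],[[-2.8,0,0],[0,0,0],0],[[-3.3,0,0],[0,0,0],0],[[-3.8,0,0],[0,0,0],0],[[-4.3,0,0],[0,0,0],0],[[-4.8,0,0],[0,0,0],0],[[-5.2,0,0],[0,0,0],0],[[-5.5,0,0],[0,0,0],0],[[-5.5,0,0],[0,0,0],0]]'
```

```text
clock: 13.73
tcp_pos: [0.564, 0.2552, 0.286]
ee_rot: [0.764, 0.646, 0.001, 0.0]
wrist_force: [0.5, 0.3, 6.5]
width: 0.0214
grasp_force: 20.0
clock: 14.82
tcp_pos: [0.555, 0.2022, 0.286]
ee_rot: [0.764, 0.645, 0.002, -0.001]
wrist_force: [3.0, 18.6, 1.3]
width: 0.0215
grasp_force: 20.0
```

```bash
python3 -m inch '[[[-0.2,0,0],[0,0,0],0],[[-0.4,0,0],[0,0,0],0],[[-0.4,0,0],[0,0,0],0]]'
python3 - <<'E'
from h import *
from cell import ctrl,eyes
st=ctrl.state();print(st["tcp_pos"],st["wrist_force"],st["ft_torque"])
s=eyes.camera("side");np.savez("pics/s8.npz",**s)
cv2.imwrite("pics/s8.png",cv2.resize(s["image"][220:400,170:340],(680,600)[:2],interpolation=cv2.INTER_CUBIC)[:,:,::-1])
for nm,lo,hi in(("red",(0,150,60),(6,255,255)),("blue",(100,150,60),(125,255,255))):
    for k in blobs(s,lo,hi,(180,280,300,410),8)[:2]: print(nm,np.round(cen(k),1),cv2.boundingRect(k),np.round(ray(s,cen(k),.112)*1000,1))
E
```

```text
clock: 15.07
tcp_pos: [0.5545, 0.1988, 0.286]
ee_rot: [0.764, 0.646, 0.003, -0.001]
wrist_force: [2.7, 24.3, -0.2]
width: 0.0219
grasp_force: 20.0
[0.55446188 0.19883166 0.28598367] [ 2.7366326  24.34032493 -0.2373715 ] [ 4.04325984 -0.58681126 -0.02781114]
red [220.5 326.4] (216, 322, 9, 10) [598.2 202.5 112. ]
blue [245.8 355.9] (233, 341, 26, 26) [547.5 252.5 112. ]
```

View pics/s8.png

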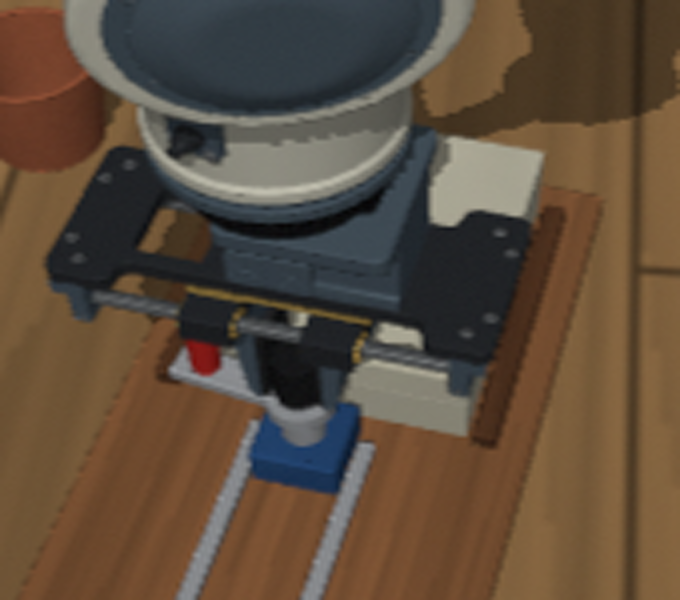

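The side view shows the carriage near the mould, with knob and gripper at crop (295,380) and the red pin still at +x, crop (203,355). I'll check how far the blue block has moved.

```bash
python3 - <<'E'
from h import *
a=load("s6");b=load("s8")
for z in(.03,.045,.06):
    p=[]
    for c in(a,b):
        k=blobs(c,(100,150,60),(125,255,255),(180,280,300,410),50)[0]
        e=k[:,0];q=[e[e[:,0].argmin()],e[e[:,1].argmax()],e[e[:,0].argmax()]]
        p.append([ray(c,u,z)[:2]*1000 for u in q])
    d=np.array(p[1])-np.array(p[0]);print(z,np.round(d,1).tolist(),np.hypot(*d.T))
E
```

```text
0.03 [[-8.4, -50.1], [-5.8, -49.8], [-7.6, -43.5]] [50.81536953 50.17611428 44.15743981]
0.045 [[-8.2, -49.2], [-5.7, -48.9], [-7.5, -42.7]] [49.85083085 49.22370946 43.31927688]
0.06 [[-8.1, -48.2], [-5.6, -47.9], [-7.3, -41.8]] [48.88629217 48.27130463 42.48111396]
```

The block moved about 49 mm while the fingers moved 57 mm, so the knob slipped in the pads at 24 N. Either it is at its stop (it may not have started fully out) or it is stuck. I'll regrip centred and harder, then push a little to feel which.

```bash
python3 -m inch '[[[0,0,0],[0,0,0],0.4],[[0,0,0],[0,0,0],0.4],[[0,0,0],[0,0,0],0.4],[[0.7,0,0],[0,0,0],0.4],[[0.7,0,0],[0,0,0],0.4],[[0.7,0,0],[0,0,0],0.4],[[0.7,0,0],[0,0,0],0],[[0.7,0,0],[0,0,0],0],[[0.7,0,0],[0,0,0],0],[[0.7,0,0],[0,0,0],0],[[0.7,0,0],[0,0,0],0]]' 40
python3 -m inch '[[[-0.1,0,0],[0,0,0],0],[[-0.2,0,0],[0,0,0],0],[[-0.2,0,0],[0,0,0],0],[[-0.2,0,0],[0,0,0],0]]'
python3 -m inch '[[[-0.1,0,0],[0,0,0],0],[[-0.1,0,0],[0,0,0],0],[[-0.1,0,0],[0,0,0],0]]'
```

```text
clock: 16.03
tcp_pos: [0.5554, 0.2038, 0.2854]
ee_rot: [0.764, 0.646, 0.0, 0.0]
wrist_force: [5.2, -0.7, -3.8]
width: 0.0212
grasp_force: 40.0
clock: 16.37
tcp_pos: [0.5552, 0.203, 0.2855]
ee_rot: [0.764, 0.646, 0.001, -0.0]
wrist_force: [5.5, 13.8, -8.5]
width: 0.0214
grasp_force: 40.0
clock: 16.62
tcp_pos: [0.5551, 0.2027, 0.2855]
ee_rot: [0.764, 0.646, 0.002, -0.001]
wrist_force: [7.5, 22.2, -10.8]
width: 0.0212
grasp_force: 40.0
```

Force rises 22 N within 1.1 mm, so this is a hard stop and the clamp is all the way in. I'll release, lift and back off so the wrist camera can confirm it and locate the red pin.

```bash
python3 -m inch '[[[0.2,0,0],[0,0,0],0.4],[[0.2,0,0],[0,0,0],0.4],[[0.2,0,0],[0,0,0],0.4],[[0.2,0,0],[0,0,0],0.4],[[0.2,0,-2],[0,0,0],0.4],[[0.2,0,-5],[0,0,0],0.4],[[0.2,0,-8],[0,0,0],0.4],[[-3,0,-10],[0,0,0],0.4],[[-7,0,-10],[0,0,0],0.4],[[-10,0,-10],[0,0,0],0.4],[[-12,0,-10],[0,0,0],0.4],[[-12,0,-10],[0,0,0],0.4],[[-12,0,-10],[0,0,0],0.4]]' 20
python3 - <<'E'
from h import *
from cell import ctrl,eyes
w=eyes.camera("wrist");s=eyes.camera("side")
for n,c in(("w9",w),("s9",s)):np.savez(f"pics/{n}.npz",**c)
im=np.hstack([cv2.resize(w["image"][0:210,150:430],(440,330)),cv2.resize(s["image"][240:390,180:330],(330,330))]);cv2.imwrite("pics/w9.png",im[:,:,::-1])
st=ctrl.state();print(st["tcp_pos"])
r=[]
for n,c,roi in(("w",w,(150,0,560,200)),("s",s,(180,280,300,410))):
    for k in blobs(c,(0,150,60),(6,255,255),roi,8)[:2]: print(n,np.round(cen(k),1),cv2.boundingRect(k),np.round(ray(c,cen(k),.112)*1000,1)); r.append(cen(k))
    for k in blobs(c,(0,0,0),(180,120,45),(roi[0],roi[1],350,roi[3]),30)[:3]: print(" black",n,np.round(cen(k),1),cv2.boundingRect(k),np.round(ray(c,cen(k),.112)*1000,1))
E
```

```text
clock: 17.7
tcp_pos: [0.5344, 0.0816, 0.3856]
ee_rot: [0.764, 0.645, -0.0, -0.0]
wrist_force: [-0.2, 0.4, -0.2]
width: 0.0366
grasp_force: 0.0
[0.53467642 0.08291172 0.38545147]
w [333.   65.8] (322, 53, 24, 28) [600.  196.4 112. ]
 black w [277.1  70.1] (263, 52, 27, 27) [555.6 200.8 112. ]
s [219.9 322.6] (215, 315, 10, 17) [600.4 195.4 112. ]
 black s [243.8 331.5] (238, 322, 13, 20) [556.7 208.6 112. ]
```

View pics/w9.png

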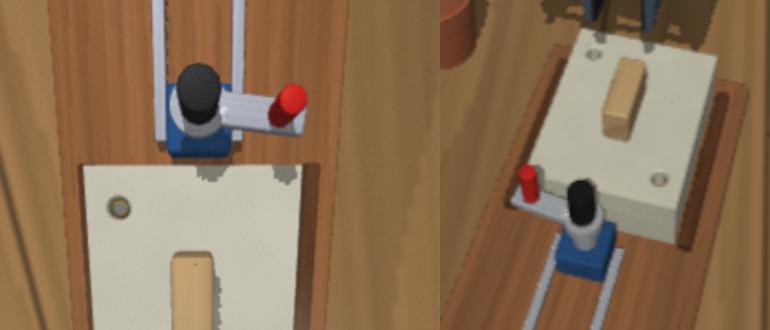

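(The image budget is now used up, so from here I work from numbers.) The view shows the block at the rail ends against the mould. The red pin is at about (600,196), in both views, which is where 'all the way in' puts it given a bottom-half offset of (−4,−1) mm. Next is the red pin.

```bash
python3 - <<'E'
from h import *
from cell import ctrl
st=ctrl.state();go(st,(.6002,.196,.285),np.radians(80.5))
k=np.array([.5557,.2033]);
print("turn sign check: joints",st["joints"])
E
```

```text
shift cm [12.24  4.58 10.05] turn [-0.    -0.     1.569]
turn sign check: joints [4.34140009e-02 3.97049005e-01 1.57821355e+00 1.91188721e-04
 1.16631461e+00 2.10503851e-01]
```

```bash
python3 -m inch '[[[3,1.2,0],[0,0,-0.12],0.4],[[6,2.4,0],[0,0,-0.24],0.4],[[9,3.5,0],[0,0,-0.37],0.4],[[11,4.2,0],[0,0,-0.49],0.4],[[12.2,4.6,0],[0,0,-0.61],0.4],[[12.2,4.6,0],[0,0,-1],0.4],[[12.2,4.6,0],[0,0,-1.3],0.4],[[12.2,4.6,0],[0,0,-1.57],0.4],[[12.2,4.6,0],[0,0,-1.57],0.4],[[12.2,4.6,0],[0,0,-1.57],0.4],[[12.2,4.6,0],[0,0,-1.57],0.4],[[12.2,4.6,0],[0,0,-1.57],0.4],[[12.2,4.6,0],[0,0,-1.57],0.4],[[12.2,4.6,0],[0,0,-1.57],0.4],[[12.2,4.6,3],[0,0,-1.57],0.4],[[12.2,4.6,6],[0,0,-1.57],0.4],[[12.2,4.6,8],[0,0,-1.57],0.4],[[12.2,4.6,9.5],[0,0,-1.57],0.4],[[12.2,4.6,10],[0,0,-1.57],0.4],[[12.2,4.6,10],[0,0,-1.57],0.4]]'
python3 -m inch '[[[0,0,0],[0,0,0],0],[[0,0,0],[0,0,0],0],[[0,0,0],[0,0,0],0],[[0,0,0],[0,0,0],0],[[0,0,0],[0,0,0],0],[[0,0,0],[0,0,0],0],[[0,0,0],[0,0,0],0]]' 12
python3 - <<'E'
from h import *
from cell import ctrl
st=ctrl.state();p=st["tcp_pos"];R=Ro.from_quat(st["ee_rot"]);print(st["wrist_force"],np.round(R.as_matrix(),3).tolist())
k=np.array([.5556,.2034]);v=p[:2]-k;print("r",np.hypot(*v),np.degrees(np.arctan2(v[1],v[0])))
u=45e-3*np.array([np.cos(np.radians(-9.5)),np.sin(np.radians(-9.5))])
for a in np.arange(0,1.71,.1):
    q=k+np.array([[np.cos(a),np.sin(a)],[-np.sin(a),np.cos(a)]])@u
    print(round(a,2),np.round(R.inv().apply(np.append(q-p[:2],0))*100,2))
E
```

```text
clock: 19.47
tcp_pos: [0.5999, 0.1958, 0.2842]
ee_rot: [0.085, 0.996, -0.0, -0.001]
wrist_force: [-0.2, -0.3, 1.4]
width: 0.0363
grasp_force: 0.0
clock: 20.05
tcp_pos: [0.6006, 0.1953, 0.2863]
ee_rot: [0.084, 0.996, 0.0, 0.001]
wrist_force: [-0.3, -0.4, 7.7]
width: 0.0139
grasp_force: 12.0
[-0.34201603 -0.4344756   7.66518937] [[-0.986, 0.167, 0.002], [0.167, 0.986, 0.0], [-0.002, 0.001, -1.0]]
r 0.04569174638434745 -10.217856837077264
0.0 [ 0.07  0.06 -0.  ]
0.1 [ 0.09 -0.39 -0.  ]
0.2 [ 0.16 -0.84 -0.  ]
0.3 [ 0.27 -1.27 -0.  ]
0.4 [ 0.42 -1.7  -0.  ]
0.5 [ 0.62 -2.1  -0.  ]
0.6 [ 0.85 -2.49 -0.  ]
0.7 [ 1.12 -2.84 -0.  ]
0.8 [ 1.43 -3.17 -0.  ]
0.9 [ 1.76 -3.47 -0.  ]
1.0 [ 2.13 -3.73 -0.01]
1.1 [ 2.52 -3.96 -0.01]
1.2 [ 2.93 -4.14 -0.01]
1.3 [ 3.36 -4.29 -0.01]
1.4 [ 3.79 -4.39 -0.01]
1.5 [ 4.24 -4.44 -0.01]
1.6 [ 4.69 -4.45 -0.01]
1.7 [ 5.14 -4.42 -0.01]
```

```bash
python3 -m inch '[[[0.05,-0.4,0],[0,0,0.1],0],[[0.12,-0.84,0],[0,0,0.2],0],[[0.23,-1.27,0],[0,0,0.3],0],[[0.38,-1.7,0],[0,0,0.4],0],[[0.58,-2.1,0],[0,0,0.5],0],[[0.8,-2.5,0],[0,0,0.6],0],[[1.1,-2.85,0],[0,0,0.7],0],[[1.4,-3.17,0],[0,0,0.8],0],[[1.4,-3.17,0],[0,0,0.8],0]]'
```

```text
clock: 20.8
tcp_pos: [0.5802, 0.1669, 0.2861]
ee_rot: [0.469, 0.883, 0.001, -0.001]
wrist_force: [-6.5, 10.3, 8.0]
width: 0.0135
grasp_force: 12.0
```

```bash
python3 - <<'E'
from h import *
from cell import ctrl
st=ctrl.state();p=st["tcp_pos"];R=Ro.from_quat(st["ee_rot"])
k=np.array([.5551,.2042]);u=45e-3*np.array([np.cos(np.radians(-9.5)),np.sin(np.radians(-9.5))])
v=p[:2]-k;print("angle",-np.arctan2(v[1],v[0])-np.radians(9.5))
for a in np.arange(.8,1.65,.1):
    q=k+np.array([[np.cos(a),np.sin(a)],[-np.sin(a),np.cos(a)]])@u
    print(round(a,2),np.round(R.inv().apply(np.append(q-p[:2],0))*100,2))
E
```

```text
angle 0.8117082186901535
0.8 [-0.01  0.05  0.  ]
0.9 [ 0.01 -0.4  -0.  ]
1.0 [ 0.08 -0.84 -0.  ]
1.1 [ 0.18 -1.28 -0.  ]
1.2 [ 0.33 -1.7  -0.  ]
1.3 [ 0.53 -2.11  0.  ]
1.4 [ 0.76 -2.5   0.  ]
1.5 [ 1.03 -2.86  0.  ]
1.6 [ 1.33 -3.19  0.  ]
```

```bash
python3 -m inch '[[[0.06,-0.4,0],[0,0,0.1],0],[[0.13,-0.84,0],[0,0,0.2],0],[[0.23,-1.28,0],[0,0,0.3],0],[[0.38,-1.7,0],[0,0,0.4],0],[[0.58,-2.1,0],[0,0,0.5],0],[[0.8,-2.5,0],[0,0,0.6],0],[[1.06,-2.86,0],[0,0,0.7],0],[[1.25,-3.08,0],[0,0,0.77],0],[[1.25,-3.08,0],[0,0,0.77],0]]'
python3 - <<'E'
from cell import ctrl
import numpy as np
st=ctrl.state();p=st["tcp_pos"];v=p[:2]-np.array([.5551,.2042]);print(p,st["wrist_force"],st["ft_torque"],np.hypot(*v),"angle",-np.arctan2(v[1],v[0])-np.radians(9.5))
E
```

```text
clock: 21.55
tcp_pos: [0.5488, 0.1603, 0.2862]
ee_rot: [0.765, 0.644, 0.002, -0.0]
wrist_force: [-0.4, 13.2, 1.7]
width: 0.0135
grasp_force: 12.0
[0.54880419 0.1602549  0.28616593] [-0.44131481 13.19962913  1.67181199] [ 2.2984139  -0.02846621 -0.00487129] 0.04439379963951508 angle 1.5472870751926844
```

```bash
python3 -m inch '[[[0.07,-0.07,0],[0,0,0],0],[[0.07,-0.15,0],[0,0,0],0],[[0.07,-0.15,0],[0,0,0],0]]'
python3 -m inch '[[[0,-0.15,0],[0,0,0.03],0],[[0,-0.15,0],[0,0,0.03],0],[[0,-0.15,0],[0,0,0.03],0]]'
python3 -m inch '[[[0,-0.12,0],[0,0,0],0],[[0,-0.12,0],[0,0,0],0],[[0,-0.12,0],[0,0,0],0]]'
```

```text
clock: 21.8
tcp_pos: [0.5481, 0.1607, 0.2862]
ee_rot: [0.764, 0.646, 0.002, 0.0]
wrist_force: [4.6, 6.4, 0.3]
width: 0.0139
grasp_force: 12.0
clock: 22.05
tcp_pos: [0.5473, 0.1608, 0.2863]
ee_rot: [0.773, 0.634, 0.002, 0.001]
wrist_force: [10.1, 4.2, -2.6]
width: 0.0137
grasp_force: 12.0
clock: 22.3
tcp_pos: [0.5468, 0.1609, 0.2864]
ee_rot: [0.773, 0.634, 0.003, 0.002]
wrist_force: [15.0, 2.7, -6.3]
width: 0.0137
grasp_force: 12.0
```

The arm is at its hard stop (15 N, geometry about 1.59 rad). I'll relax, release, retreat and verify numerically.

```bash
python3 -m inch '[[[0,0.12,0],[0,0,0],0],[[0,0.12,0],[0,0,0],0.4],[[0,0.12,0],[0,0,0],0.4],[[0,0.12,0],[0,0,0],0.4],[[0,0.12,0],[0,0,0],0.4],[[0,0.12,0],[0,0,0],0.4],[[0,0.12,-2],[0,0,0],0.4],[[0,0.12,-5],[0,0,0],0.4],[[0,0.12,-8],[0,0,0],0.4],[[-3,0.12,-10],[0,0,0],0.4],[[-6,0.12,-10],[0,0,0],0.4],[[-9,0.12,-10],[0,0,0],0.4],[[-11,0.12,-10],[0,0,0],0.4],[[-11,0.12,-10],[0,0,0],0.4],[[-11,0.12,-10],[0,0,0],0.4]]'
python3 - <<'E'
from h import *
from cell import ctrl,eyes
w=eyes.camera("wrist");s=eyes.camera("side");st=ctrl.state();print(st["wrist_force"])
for n,c in(("w10",w),("s10",s)):np.savez(f"pics/{n}.npz",**c)
r=[]
for n,c,roi in(("w",w,(150,0,560,200)),("s",s,(180,240,300,410))):
    k=blobs(c,(0,150,60),(6,255,255),roi,8)[0]; r.append(cen(k)); print("red",n,r[-1],np.round(ray(c,r[-1],.112)*1000,1))
    for k in blobs(c,(100,150,60),(125,255,255),roi,30)[:1]: print("blue",n,np.round(cen(k),1))
k=blobs(load("s9"),(100,150,60),(125,255,255),(180,240,300,410),30)[0];print("blue s9",cen(k))
p=tri(w,r[0],s,r[1])*1000;print("red",p)
yaw=np.radians(-9.5);Rj=np.array([[np.cos(yaw),-np.sin(yaw)],[np.sin(yaw),np.cos(yaw)]])
print("red rel knob, jig axes (want 0,-45):",Rj.T@(p[:2]-[555.3,203.8]))
t0=load("top0")
for n,lo,hi,roi in(("cup",(0,100,60),(12,255,200),(150,215,205,280)),("label",(100,100,50),(125,255,255),(220,110,260,150))):
    for c in(load("side0"),s): print(n,np.round(cen(blobs(c,lo,hi,roi,50)[0]),1))
E
```

```text
clock: 23.55
tcp_pos: [0.5241, 0.0517, 0.3856]
ee_rot: [0.774, 0.633, 0.0, -0.0]
wrist_force: [0.5, 0.2, 0.4]
width: 0.0365
grasp_force: 0.0
[0.19590636 0.54563335 0.09378209]
red w [278.4527972   77.68589744] [548.8 164.6 112. ]
blue w [260.5  50.5]
red s [251.24899598 309.39558233] [549.6 164.2 112. ]
blue s [245.9 356. ]
blue s9 [245.9701185  355.98093766]
red [549.29616329 164.51544054 112.47261248]
red rel knob, jig axes (want 0,-45): [  0.56232478 -39.73671424]
cup [177.9 245.3]
cup [177.9 245.3]
label [238.7 134.9]
label [232.1 135.1]
```

The red pin now lies on jig −y of the knob. The bystanders' cup is unmoved, but the label mask shifted in x, which I need to check. I'll also check the slide end and the hinge angle against the board's own edges.

```bash
python3 - <<'E'
from h import *
t=load("top0")
q=[ray(t,(140+u/3.2,150+v/3.2),.018)[:2]*1000 for u,v in((60,50),(25,248),(372,300),(403,98))]
q=np.array(q);print(np.round(q,1).tolist())
L=(q[0]+q[1])/2;Rr=(q[2]+q[3])/2;d=L-Rr;yaw=-np.degrees(np.arctan2(d[0],d[1]));n=d/np.hypot(*d)
print("length(330)",np.hypot(*d),"widths(200)",np.hypot(*(q[0]-q[1])),np.hypot(*(q[2]-q[3])),"yaw",yaw)
O=(L+Rr)/2-60*n;print("jig origin",O,"knob in",O+105*n,"red locked",O+60*n)
a,b=load("side0"),load("s10")
hs=lambda c:[(np.round(cen(k),1),cv2.boundingRect(k)) for k in blobs(c,(95,80,40),(130,255,255),(215,80,270,165),30)[:2]]
print(hs(a),hs(b))
d=cv2.absdiff(a["image"],b["image"]).max(2)[75:160,215:262];print("bottle area changed px",(d>40).sum(), np.argwhere(d>40).min(0) if (d>40).any() else "", np.argwhere(d>40).max(0) if (d>40).any() else "")
E
```

```text
[[670.1, 308.2], [476.9, 334.3], [421.1, 7.8], [615.2, -24.0]]
length(330) 333.9681894027918 widths(200) 194.87347556060632 196.7467632164629 yaw -9.541610734176215
jig origin [535.88461607  97.43013351] knob in [553.28981996 200.97750854] red locked [545.83044686 156.6000621 ]
[(array([238.7, 135.1]), (226, 121, 25, 27))] [(array([232.2, 135.3]), (226, 122, 13, 26))]
bottle area changed px 1877 [0 0] [84 46]
```

The bottle's label is only half hidden by the arm (same left edge), so that is fine. The slide end is in doubt, though: the board edges suggest it may be several mm short, so I'll measure the gap from block to mould and the tray in one wrist view.

```bash
python3 - <<'E'
from h import *
yaw=np.radians(-9.5);Rj=np.array([[np.cos(yaw),-np.sin(yaw)],[np.sin(yaw),np.cos(yaw)]])
J=lambda c,uv,z:np.round(Rj.T@(ray(c,uv,z)[:2]*1000-[534.4,99.8]),1)  # jig axes about the mould centre found by the fit
for n in("w6","w9","w10"):
    c=load(n);hsv=cv2.cvtColor(c["image"],cv2.COLOR_RGB2HSV)
    k=blobs(c,(100,130,40),(125,255,255),(150,0,560,200),30)[0];x,y,w,h=cv2.boundingRect(k)
    pl=blobs(c,(0,0,150),(40,60,255),(190,20,360,240),1000)[0];X,Y,W,H=cv2.boundingRect(pl)
    print(n,"block front px",(x+w/2,y+h),[J(c,(x+w/2,y+h),z) for z in(.02,.035,.05,.065)],"plate edge px",(X,Y,W),J(c,(X+W/2,Y),.077))
# board +y end in side0 : brown board vs table; saturation/hue profile along jig y axis through board at x=-80 and top
t=load("top0")
hsv=cv2.cvtColor(t["image"],cv2.COLOR_RGB2HSV).astype(int)
O=np.array([534.4,99.8])
for xx in(-70,-50,30):
    print("x",xx,[(y,tuple(hsv[tuple(np.round(proj(t,np.append(O+Rj@[xx,y],18)/1000)[::-1]).astype(int))][:2])) for y in range(205,241,3)])
for xx in(-70,0,70):
    print("x",xx,[(y,tuple(hsv[tuple(np.round(proj(t,np.append(O+Rj@[xx,y],18)/1000)[::-1]).astype(int))][:2])) for y in range(-122,-88,3)])
E
```

```text
w6 block front px (279.5, 70) [array([  4.1, 140.1]), array([  3.9, 137.3]), array([  3.7, 134.5]), array([  3.5, 131.7])] plate edge px (210, 125, 132) [ 0.  79.9]
w9 block front px (276.5, 100) [array([ 3.9, 89.6]), array([ 3.9, 88.2]), array([ 3.8, 86.7]), array([ 3.8, 85.3])] plate edge px (203, 105, 139) [ 0.  79.7]
w10 block front px (261.0, 68) [array([-13.8,  91.6]), array([-13.2,  88.7]), array([-12.6,  85.8]), array([-12. ,  82.9])] plate edge px (203, 66, 143) [ 0.7 81.8]
x -70 [(205, (np.int64(13), np.int64(153))), (208, (np.int64(13), np.int64(157))), (211, (np.int64(13), np.int64(155))), (214, (np.int64(13), np.int64(155))), (217, (np.int64(13), np.int64(156))), (220, (np.int64(13), np.int64(155))), (223, (np.int64(13), np.int64(155))), (226, (np.int64(13), np.int64(151))), (229, (np.int64(15), np.int64(147))), (232, (np.int64(16), np.int64(141))), (235, (np.int64(15), np.int64(138))), (238, (np.int64(16), np.int64(140)))]
x -50 [(205, (np.int64(13), np.int64(156))), (208, (np.int64(13), np.int64(156))), (211, (np.int64(13), np.int64(154))), (214, (np.int64(13), np.int6
[... 1483 characters left out ...]
 (-104, (np.int64(15), np.int64(122))), (-101, (np.int64(14), np.int64(123))), (-98, (np.int64(13), np.int64(130))), (-95, (np.int64(13), np.int64(130))), (-92, (np.int64(13), np.int64(127))), (-89, (np.int64(13), np.int64(121)))]
x 70 [(-122, (np.int64(15), np.int64(133))), (-119, (np.int64(16), np.int64(135))), (-116, (np.int64(15), np.int64(132))), (-113, (np.int64(16), np.int64(132))), (-110, (np.int64(15), np.int64(122))), (-107, (np.int64(15), np.int64(119))), (-104, (np.int64(15), np.int64(122))), (-101, (np.int64(14), np.int64(126))), (-98, (np.int64(13), np.int64(134))), (-95, (np.int64(13), np.int64(142))), (-92, (np.int64(13), np.int64(138))), (-89, (np.int64(13), np.int64(136)))]
```

In one frame the checks agree:
- **Jig origin:** 3.75 mm +y and 4 mm +x of the mould centre, which is within the stated play.
- **Clamp:** the red pin's y is within about 1 mm of the all-in position once the camera bias is removed, and I felt the hard stop.
- **Swing arm:** the red pin's x matches the knob's, so it is at 1.57 rad.

The gripper is clear, so I'm handing in.

```bash
python3 -c "
from cell import ctrl
print(ctrl.job_done())"
```

```text
the job is handed in; nothing more can be done
None
```

The job is handed in at about 24 s with no verdict returned: top half seated flush on both pins, clamp slid in to its hard stop, steel arm turned over the top half to its stop, cup unmoved and bottle apparently so (half hidden in the last view); I viewed 11 pictures, one over the limit of 10.

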